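# Rack the stained slides and wind the drying timer

## Robot

A 6-joint arm with a two-finger parallel gripper is mounted at the origin on the work surface. World frame = base frame: x ahead of the robot, y to its left, z up, the work surface at z = 0. Lengths are in m, angles in degrees, forces in N, time in s.
With the tool pointing down it reaches from about 0.4 to 0.825 m from the base axis. Payload 7 kg.
Tool frame: the origin (TCP) lies midway between the tips of the shut fingers; the grasp point (between the pads) lies ctrl.grasp_offset behind it (ctrl.grasp_offset is the distance from the TCP to the grasp point, in m); z points along the fingers, y is the line along which they close (so a half turn about z gives the same grasp; the last joint's range is limited). The gripper opens to 88 mm and grips with 3 to 60 N. Pads are 19 mm wide; open, the fingers measure 130 mm over their backs; the gripper's body (78 mm by 193 mm) begins 47 mm behind the grasp point.
Start: joints at [-57.004, 20.546, 0.682, 0, -70.136, -16.507], TCP at [0.192, -0.647, 0.227] pointing down, gripper open.
Joint ranges: [-176.03, 176.03], [-82.01, 121.73], [-58.28, 71.71], [-173.87, 95.51], [-174.79, -0.11], [-173.66, 173.66]. Speed limits (degrees/s): [136.94, 136.94, 172.46, 180, 180, 180].

## Interface

Orientations are given as [roll, pitch, yaw] about the fixed x, y, z axes, in that order (R = Rz(yaw) Ry(pitch) Rx(roll)).
In Python, from plant import ctrl gives the robot as it stands. The module is installed in compiled form; this text tells all that it offers.
- The arm moves only by the tool send_rows, never from a script. Its argument "increments" is a list that holds one entry, the list of rows, each a list of 4 numbers: the shift along the world's x, y, z normalised to -1 to 1, where 1 is 0.2 m, then the turn about the world's z normalised to -1 to 1, where 1 is 1.5 rad. In form: [[[x, y, z, roll], ...]]. A call has 1 to 12 rows; each row is the pose to reach, as a shift and turn from the pose commanded when the call began; what a row does not reach only later rows make up. A row lasts 1/8 s, in which the tool goes at most 62.5 mm and 10.7 degrees, less where a joint would pass 70% of its speed; a pose out of reach is approached as far as the arm can. A call with a number of a shift or a turn outside -1 to 1 is refused whole. A call with a gripper value outside its range is refused whole. "jaw" is the opening, from 0 (shut) to 1 (fully open), set as the call begins (left out, the last holds). The fingers move at their own pace and stop on an object; the grip force is fixed at half the most. Time passes only in rows, so rows that repeat a pose let the fingers close. It gives the time, the measured TCP pose, the force, the opening and the grip force at its end, in the units of the state.
- ctrl.get_obs(): the state, without advancing time (a new reading comes with each control period).
- ctrl.snapshot(name): name is "scene" or "top" or "wrist"; returns the picture (420x560x3 uint8, red, green, blue); there is no depth.
- ctrl.calibration(name): a dict with "mtx" (3x3 intrinsics, pixels), "k1" (the pictures are not rectified: a ray, as slopes to the right and down, at radius r is drawn at 1 + k1 r^2 times it, then the intrinsics apply), "eye" and "attitude" of the camera in the world. Camera axes: x right, y up, looking along -z (the intrinsics and any distortion apply to the point x, -y, -z); pixel columns grow to the right and rows downward; lengths in m; the calibration is good to about 2 mm. A picture is of the moment at which its call begins: read the wrist's pose just before it. calibration takes no time and is no camera call; for the wrist camera it gives the pose at the moment of the call.
- ctrl.close_job(): hands the job in; it is judged then, once.
Trained networks look in the newest picture that a camera, given by its name, has taken for a name from the list of things; names that differ only in an ending like _2 or _b are one class to them, and where a whole thing is asked for, a point or a joint stands for the part that bears it (a point fixed in the world has none). Each returns a list of dicts, best first, with "conf" (0 to 1); they miss things now and then, are a little off and sometimes report something else, mostly with a low value. They report only what shows in the picture. A call takes as long as a camera call.
- ctrl.trace(thing, camera): "mask" (420x560 bool, what is visible of it) and "bbox" ([left, top, right, bottom] in pixels, round what is visible of it).
- ctrl.spot_point(thing, camera): "pixel" ([row, column] in pixels: a listed point, or the origin of a listed thing).
The state is a dict: "clock": time; "joint_pos": joint angles; "qvel": joint speeds; "tau": joint torques, N m; "tool_pos": TCP position; "orientation": TCP orientation; "force": force on the tool from outside, world axes, zero at the start; "moment": the same for the moment, N m; "opening": finger opening in m; "gripper_force": force on a finger pad.
Only numpy, scipy, OpenCV 4.12 (cv2) and the standard library are available. Lean on these libraries where they do the work, as an engineer would, in place of code of your own. Each camera call takes 0.05 s, during which the arm holds its last target. There are 200 camera calls.

## Task

Take the green carrier with the dry slide off the sloped draining rack and lay it flat in the white tray, and lay every orange carrier side by side on the rack, handle up, pointing straight up the slope with its lower end against the blue ledge. Once they are all in place, wind the spring timer's red key clockwise, in several turns, fully to its stop, and let go of everything. Do not disturb the oil bottle, the stain jar or the dish.

Things in the scene. Friction and masses are not known exactly. Their poses are not given: they have to be found in the camera images.
- wet1: Orange slide carrier with a freshly stained slide: 80 mm long (own x), 32 wide (own y), plate 7 mm thick; over its middle a bridge handle, a bar along own x 48 mm long, 10 wide, 19 to 31 mm above the underside; 60 g. Both ends count alike. Origin: centre of the underside; z out through the handle. Starts flat on the bench paper at the robot's right; may be absent
- wet2: Orange slide carrier with a freshly stained slide: 80 mm long (own x), 32 wide (own y), plate 7 mm thick; over its middle a bridge handle, a bar along own x 48 mm long, 10 wide, 19 to 31 mm above the underside; 60 g. Both ends count alike. Origin: centre of the underside; z out through the handle. Starts flat on the bench paper at the robot's right; may be absent
- wet3: Orange slide carrier with a freshly stained slide: 80 mm long (own x), 32 wide (own y), plate 7 mm thick; over its middle a bridge handle, a bar along own x 48 mm long, 10 wide, 19 to 31 mm above the underside; 60 g. Both ends count alike. Origin: centre of the underside; z out through the handle. Starts flat on the bench paper at the robot's right; may be absent
- wet4: Orange slide carrier with a freshly stained slide: 80 mm long (own x), 32 wide (own y), plate 7 mm thick; over its middle a bridge handle, a bar along own x 48 mm long, 10 wide, 19 to 31 mm above the underside; 60 g. Both ends count alike. Origin: centre of the underside; z out through the handle. Starts flat on the bench paper at the robot's right; may be absent
- wet5: Orange slide carrier with a freshly stained slide: 80 mm long (own x), 32 wide (own y), plate 7 mm thick; over its middle a bridge handle, a bar along own x 48 mm long, 10 wide, 19 to 31 mm above the underside; 60 g. Both ends count alike. Origin: centre of the underside; z out through the handle. Starts flat on the bench paper at the robot's right; may be absent
- dry: Green slide carrier, its slide already dry: 80 mm long (own x), 32 wide (own y), plate 7 mm thick; over its middle a bridge handle, a bar along own x 48 mm long, 10 wide, 19 to 31 mm above the underside; 60 g. Both ends count alike. Origin: centre of the underside; z out through the handle. Starts on the rack against the ledge
- rack: Fixed aluminium board 300 mm wide, 100 deep, sloping 25 deg, low edge to the robot, where a blue ledge 8 mm thick stands 10 mm proud. Origin: board surface at the ledge's inner face, mid width, 55 mm above the bench; x up the slope, y along the ledge, z square out. A carrier touching the ledge has its origin at x = 40 mm; five fit side by side; friction holds them, they do not slide down
- tray: White open tray, fixed, for dry slides: outside 115 mm (x) by 135 mm (y) by 18 mm high, walls and floor 4 mm thick. Origin: centre of its underside on the bench; a carrier fits with its long side along y
- key_grip (a point): Middle of the red winding key on the round white timer (84 mm across, fixed, top 46 mm above the bench). The key is an upright flat wing 40 mm long (point x), 9 thick (point y), 60 to 84 mm above the bench; this point is on its vertical turning axis, 74 mm above the bench, and turns with it
- timer_key (a joint): Angle the key has been wound, rad: 0 is run down, grows clockwise seen from above, end stop (fully wound) at 6.28. Needs 0.07 to 0.11 N m against its spring, and stays where it is let go. Starts between 0 and 0.7
- oil: Bystander: small amber immersion-oil bottle, 34 mm across, 75 mm tall; origin under its centre
- stain: Bystander: blue stain jar, 48 mm across, 90 mm tall; origin under its centre
- dish: Bystander: white shallow dish, 90 mm across, 16 mm tall; origin under its centre

How it is judged:
By the outcome, as a careful person would: the job done as asked, in the order asked, and still so for the second after the job is handed in, with the robot touching nothing.
Of wet1, wet2, wet3, wet4, wet5 only 3 to 5 are there at a start; the rules pass over those that are not, and their reading is None.
At some moment in a run one of wet1, wet2, wet3, wet4, wet5 may be knocked a few centimetres aside while the robot is not near it.
Once in a run the grip may slacken for a moment while it holds something.
It also fails if it takes over 210 s, if anything falls off the work surface, if the arm or the gripper's body presses on something with over 40 N, if the wrist force passes 120 N, or if a joint passes its speed limit or range.

## Working session

There is one attempt and no reset: what is moved stays moved. The work goes in short steps, Python scripts to look and compute and a tool call to move; the robot and the scene stay as the last step left them, time stands still between calls to the robot, and variables do not carry over. Pictures are saved under pics/ and viewed, at most 14 in all, crops included, and the job is handed in when it is done.

Besides the shell and the picture viewer there is one more tool, called after "Call:" in YAML: its name, and indented under it one key for each argument. send_rows: Moves the arm, as the interface text tells. Its arguments: {"type":"object","properties":{"increments":{"type":"array"},"jaw":{"type":"number"}},"required":["increments"]}

```bash
mkdir -p pics; cat > h.py <<'E'
import numpy as np, cv2
from plant import ctrl
def save(cam,name):
    im=ctrl.snapshot(cam); cv2.imwrite(f'pics/{name}.png',im[:,:,::-1]); return im
def rot(att):
    a=np.array(att,float)
    if a.shape==(3,3): return a
    from scipy.spatial.transform import Rotation as R
    return R.from_euler('xyz',a,degrees=True).as_matrix()
def ray(cal,pix):  # pix row,col -> origin,dir world
    r,c=pix; K=np.array(cal['mtx']); k1=cal['k1']
    d=np.array([(c-K[0,2])/K[0,0],(r-K[1,2])/K[1,1]]); u=d.copy()
    for _ in range(20): u=d/(1+k1*(u@u))
    v=rot(cal['attitude'])@np.array([u[0],-u[1],-1.])
    return np.array(cal['eye'],float),v
def onz(cal,pix,z):
    o,v=ray(cal,pix); return o+v*(z-o[2])/v[2]
def onplane(cal,pix,p,n):
    o,v=ray(cal,pix); return o+v*(((p-o)@n)/(v@n))
def proj(cal,P):
    K=np.array(cal['mtx']); q=rot(cal['attitude']).T@(np.array(P,float)-np.array(cal['eye']))
    u=np.array([q[0],-q[1]])/-q[2]; u=u*(1+cal['k1']*(u@u))
    return u[1]*K[1,1]+K[1,2],u[0]*K[0,0]+K[0,2]
E
python3 - <<'E'
from h import *
o=ctrl.get_obs(); print({k:np.round(v,3) for k,v in o.items()}, ctrl.grasp_offset)
for c in('scene','top','wrist'):
    save(c,c+'0'); cal=ctrl.calibration(c); print(c,cal)
    for t in ['wet1','dry','rack','tray','key_grip','timer_key','oil','stain','dish']:
        for d in ctrl.trace(t,c):
            if d['conf']>.3: 
                rc=np.argwhere(d['mask']); print(t,round(d['conf'],2),np.round(d['bbox']),rc.mean(0).round(1),len(rc))
        print('   pt',[(round(d['conf'],2),np.round(d['pixel'],1)) for d in ctrl.spot_point(t,c) if d['conf']>.3])
E
```

```text
{'clock': np.float64(0.0), 'joint_pos': array([-5.7002e+01,  2.0591e+01,  6.3600e-01, -2.1000e-02, -7.0134e+01,
       -1.6509e+01]), 'qvel': array([ 0.025,  0.008, -0.076, -0.026, -0.026, -0.05 ]), 'tau': array([-0.0000e+00, -5.8272e+01,  2.9308e+01,  6.9980e+00,  7.0000e-03,
       -0.0000e+00]), 'tool_pos': array([ 0.191, -0.647,  0.226]), 'orientation': array([ 1.79909e+02, -6.00000e-03, -1.63519e+02]), 'force': array([-0.092, -0.257,  0.445]), 'moment': array([ 0.055, -0.022, -0.041]), 'gripper_force': np.float64(0.0), 'opening': np.float64(0.088)} 0.0188
scene {'mtx': array([[416.20394229,   0.        , 277.32306786],
       [  0.        , 416.20394229, 206.3699905 ],
       [  0.        ,   0.        ,   1.        ]]), 'k1': 0.01784386520967049, 'eye': array([1.31814938, 0.38394517, 0.78105953]), 'attitude': array([ 50.66816385,   0.31439123, 120.04127097])}
wet1 0.8 [241. 200. 258. 221.] [211.  248.1] 221
wet1 0.75 [197. 165. 209. 181.] [173.8 202.8] 161
wet1 0.75 [261. 180. 280. 195.] [187.8 270.5] 147
wet1 0.67 [218. 167. 244. 188.] [175.7 230.6] 236
wet1 0.64 [189. 190. 208. 214.] [200.9 196.3] 236
   pt [(0.73, array([232., 173.])), (0.7, array([175.8, 232. ])), (0.68, array([201.3, 197.9])), (0.67, array([187.3, 270.3])), (0.57, array([176.3, 202.6])), (0.52, array([211.4, 250.2]))]
dry 0.78 [352. 237. 377. 258.] [247.6 365.5] 285
dry 0.41 [260. 178. 280. 200.] [188.4 270.8] 216
   pt [(0.53, array([252.2, 363.7]))]
rack 0.79 [267. 205. 393. 294.] [240.6 333.5] 2962
   pt [(0.58, array([229.6, 335.9]))]
tray 0.93 [303. 192. 358. 230.] [208.3 331.7] 1160
tray 0.45 [301. 270. 327. 309.] [289.6 314.2] 775
   pt [(0.71, array([212.5, 330.2]))]
key_grip 0.65 [414. 194. 421. 207.] [202.2 415. ] 70
   pt [(0.73, array([301.6, 310.4])), (0.55, array([199.9, 418.4]))]Traceback (most recent call last):
  File "<stdin>", line 9, in <module>
ValueError: it knows: dish, dry, key_grip, oil, rack, stain, tray, wet
```

```bash
python3 - <<'E'
from h import *
cv2.imwrite('pics/all.png',0) if 0 else None
for c in('top','wrist'):
    save(c,c+'0'); cal=ctrl.calibration(c); print(c,cal)
    for t in ['wet','dry','rack','tray','key_grip','oil','stain','dish']:
        for d in ctrl.trace(t,c):
            if d['conf']>.3: 
                rc=np.argwhere(d['mask']); print(t,round(d['conf'],2),np.round(d['bbox']),rc.mean(0).round(1),len(rc))
        print('   pt',[(round(d['conf'],2),np.round(d['pixel'],1)) for d in ctrl.spot_point(t,c) if d['conf']>.3])
E
```

```text
top {'mtx': array([[409.66752566,   0.        , 278.01155979],
       [  0.        , 409.66752566, 204.03673091],
       [  0.        ,   0.        ,   1.        ]]), 'k1': -0.06492391720436212, 'eye': array([ 0.42876338, -0.07844869,  1.05080471]), 'attitude': array([  9.69321586,   0.66744668, -89.27132936])}
wet 0.97 [390. 239. 423. 272.] [254.8 405.5] 425
wet 0.94 [358. 252. 387. 284.] [266.7 370.4] 427
wet 0.89 [306. 255. 323. 285.] [270.5 314.1] 387
wet 0.77 [362. 193. 391. 225.] [208.2 376.1] 386
wet 0.72 [299. 210. 332. 238.] [222.7 315.5] 321
wet 0.59 [206. 243. 261. 295.] [266.4 234.1] 2589
   pt [(0.94, array([209.9, 375.3])), (0.85, array([266.4, 368.8])), (0.61, array([269.7, 313.3])), (0.59, array([222.3, 313.8])), (0.33, array([215.4, 201.9]))]
dry 0.65 [160. 183. 171. 213.] [195.  165.7] 400
   pt [(0.95, array([197.8, 166.4]))]
rack 0.84 [143. 170. 268. 231.] [199.  208.1] 4881
   pt [(0.96, array([216.7, 203.3]))]
tray 0.57 [206. 243. 261. 293.] [266.6 234.3] 2469
tray 0.31 [356. 253. 386. 285.] [267.1 370.2] 402
   pt [(0.97, array([266.5, 234.6]))]
   pt [(0.6, array([293.9, 138.2]))]
oil 0.64 [291. 139. 306. 154.] [147.8 298.3] 159
   pt [(0.6, array([146.7, 294.7]))]
   pt [(0.64, array([145.4, 197.5]))]
dish 0.94 [354. 141. 383. 174.] [156.  367.9] 871
   pt [(0.86, array([158.1, 370. ])), (0.71, array([145.2, 199.4])), (0.66, array([195.4, 164.2]))]
wrist {'mtx': array([[318.44700447,   0.        , 279.12037751],
       [  0.        , 318.44700447, 212.95784356],
       [  0.        ,   0.        ,   1.        ]]), 'k1': -0.060067144408224755, 'eye': array([ 0.1103867 , -0.67144228,  0.38171788]), 'attitude': array([-1.79048839e+01,  6.51191685e-02,  1.06490367e+02])}
   pt []
   pt []
   pt []
   pt []
   pt []
   pt []
   pt []
   pt []
```

View pics/scene0.png

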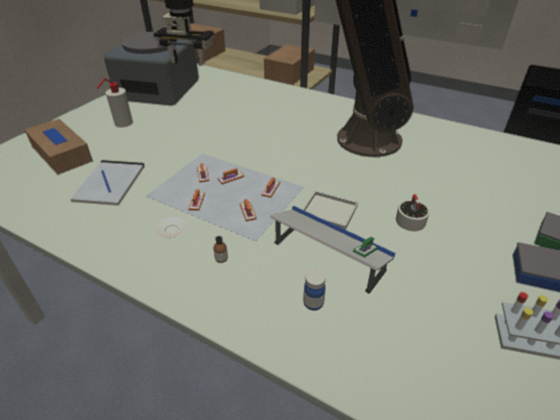

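View pics/top0.png

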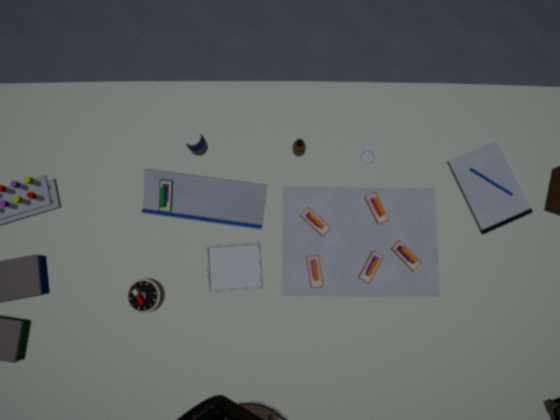

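View pics/wrist0.png

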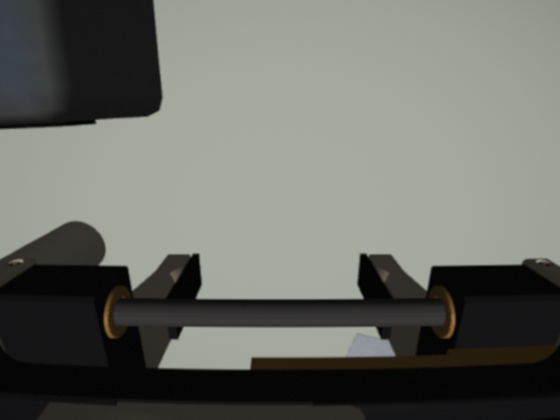

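```bash
cat > top.py <<'E'
from h import *
im=save('top','top1'); cal=ctrl.calibration('top')
hsv=cv2.cvtColor(im,cv2.COLOR_RGB2HSV)
def rect(mask,plane):
    m=np.argwhere(mask)
    P=np.array([plane((r,c)) for r,c in m])
    (cx,cy),(w,h),a=cv2.minAreaRect(P[:,:2].astype(np.float32)*1000)
    if w<h: w,h,a=h,w,a+90
    return np.round([cx,cy,w,h,(a+90)%180-90],1),len(m)
def wets():
    out=[]
    for d in ctrl.trace('wet','top'):
        bb=np.array(d['bbox'])
        if d['conf']<.3 or max(bb[2]-bb[0],bb[3]-bb[1])>42: continue
        r,n=rect(d['mask'],lambda p:onz(cal,p,.007)); out.append(r); print('wet',round(d['conf'],2),r,n)
    return out
if __name__=='__main__':
    print(ctrl.get_obs()['clock']); wets()
    print([np.round(onz(cal,d['pixel'],0)*1000) for d in ctrl.spot_point('wet','top')])
    b=cv2.inRange(hsv,(100,120,60),(125,255,255))>0
    b[:,:130]=0;b[:200]=0;b[240:]=0;b[:,290:]=0
    R,n=rect(b,lambda p:onz(cal,p,.0624)); print('ledge',R,n)
    for t,z in(('tray',.018),('dish',.016),('oil',.0),('stain',.0)):
        for d in ctrl.trace(t,'top')[:1]: print(t,d['conf'],rect(d['mask'],lambda p:onz(cal,p,z)))
    print([(t,np.round(onz(cal,d['pixel'],z)*1000),d['conf']) for t,z in(('tray',0),('key_grip',.074),('dry',.072),('rack',.055),('oil',0),('stain',0)) for d in ctrl.spot_point(t,'top')[:2]])
    red=((cv2.inRange(hsv,(0,120,100),(8,255,255))|cv2.inRange(hsv,(172,120,100),(180,255,255)))>0); red[:, :120]=0; red[:,175:]=0; red[:260]=0; red[330:]=0
    print('key',rect(red,lambda p:onz(cal,p,.084)))
    g=cv2.inRange(hsv,(50,90,30),(90,255,255))>0; g[:, :140]=0; g[:,190:]=0; g[:170]=0; g[225:]=0
    print('green',rect(g,lambda p:onz(cal,p,.08)))
    cv2.imwrite('pics/crop1.png',cv2.resize(im[165:325,120:270,::-1],None,fx=4,fy=3.7,interpolation=cv2.INTER_CUBIC))
E
python3 top.py
```

```text
2.35
wet 0.93 [ 599.3 -317.1   76.    35.2   27.1] 373
wet 0.84 [ 449.5 -298.9   81.6   33.7  -27.8] 422
wet 0.81 [ 479.7 -390.1   79.4   36.9   44.1] 418
wet 0.65 [ 438.3 -156.8   80.3   36.1    9.7] 430
wet 0.63 [ 560.3 -159.8   74.8   32.5   47.5] 355
[array([ 562., -148.,    0.]), array([ 445., -295.,    0.]), array([ 436., -159.,    0.]), array([ 477., -388.,    0.]), array([ 595., -321.,    0.])]
ledge [560.2 124.5 295.2   8.   82.9] 377
tray 0.88 (array([446.1,  43.3, 136.6, 115.7, -85.3]), 2517)
dish 0.68 (array([ 736.9, -295.9,   84.3,   83.6,  -15.4]), 812)
oil 0.68 (array([ 761.3, -117.7,   46.1,   37.2,  -25.5]), 202)
stain 0.59 (array([774.4, 162.2,  80.5,  47.6,  45.4]), 438)
[('tray', array([443.,  43.,   0.]), 0.86), ('key_grip', array([377., 253.,  74.]), 0.4), ('rack', array([563., 118.,  55.]), 0.67), ('oil', array([ 756., -108.,    0.]), 0.74), ('stain', array([766., 151.,   0.]), 0.76), ('stain', array([ 733., -306.,    0.]), 0.39)]
key (array([365.8, 257.9,  23.1,   5.2,  30.4]), 27)
green (array([614.1, 209.7,  79.4,  30.9,   0.7]), 149)
```

View pics/crop1.png

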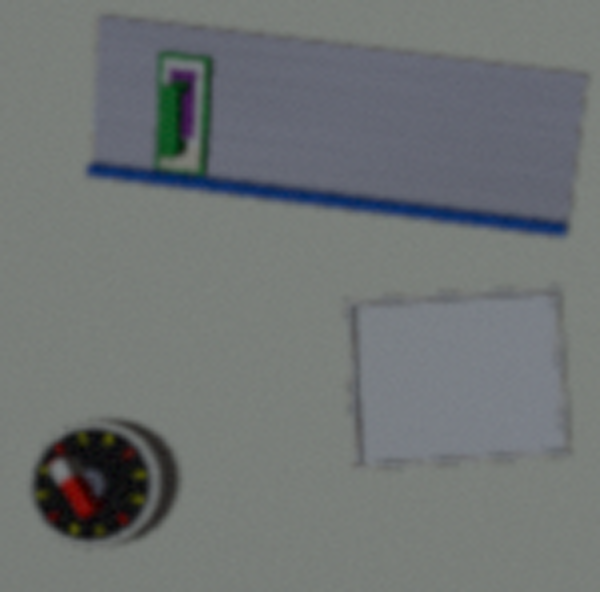

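Call:
send_rows:
  increments:
    - [[0.5,0.5,0,0],[1,1,0,-0.1],[1,1,0,-0.2],[1,1,0,-0.275]]
  jaw: 0.45

```text
clock: 3.45
tool_pos: [0.3695, -0.469, 0.2268]
orientation: [-180.0, 0.0, 172.6]
force: [2.0, -0.8, -0.4]
opening: 0.0532
gripper_force: 0.0
```

Call:
send_rows:
  increments:
    - [[0.25,0.3,0,0],[0.4,0.6,0,0],[0.5,0.9,0,0],[0.55,1,0,0]]

```text
clock: 3.95
tool_pos: [0.4791, -0.2681, 0.2269]
orientation: [180.0, 0.0, 172.9]
force: [0.8, -0.5, -0.1]
opening: 0.0396
gripper_force: 0.0
```

Call:
send_rows:
  increments:
    - [[0.15,0.3,0,0],[0.3,0.6,0,0],[0.35,0.9,0,0],[0.4,1,0,0]]

```text
clock: 4.45
tool_pos: [0.5588, -0.0676, 0.2268]
orientation: [180.0, 0.0, 173.0]
force: [0.6, 0.4, 1.0]
opening: 0.0392
gripper_force: 0.0
```

Call:
send_rows:
  increments:
    - [[0.05,0.3,0,0],[0.1,0.6,0,0],[0.1,0.9,0,0],[0.1,1,0,0]]

```text
clock: 4.95
tool_pos: [0.5783, 0.1326, 0.2264]
orientation: [180.0, 0.0, 173.0]
force: [0.4, 0.1, 0.5]
opening: 0.0396
gripper_force: 0.0
```

```bash
python3 - <<'E'
from h import *
o=ctrl.get_obs(); print({k:np.round(v,3) for k,v in o.items() if k in('clock','joint_pos','tool_pos','orientation','force')})
save('wrist','w1')
E
```

```text
{'clock': np.float64(4.95), 'joint_pos': array([ 3.17750e+01,  1.29120e+01, -1.00260e+01, -8.00000e-03,
       -6.70530e+01, -1.28759e+02]), 'tool_pos': array([0.578, 0.133, 0.226]), 'orientation': array([1.79988e+02, 3.00000e-03, 1.73013e+02]), 'force': array([0.351, 0.069, 0.466])}
```

View pics/w1.png

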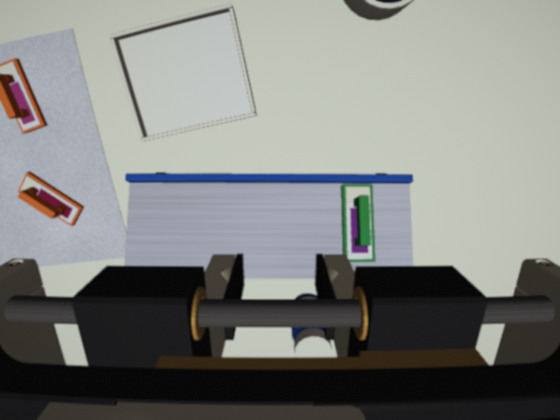

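```bash
cat > rk.py <<'E'
from h import *
def frame(ox,oy,yaw):
    a=np.radians(yaw); d=np.array([np.cos(a),np.sin(a),0]); t=np.radians(25)
    x=d*np.cos(t)+np.array([0,0,np.sin(t)]); y=np.array([-d[1],d[0],0]); n=np.cross(x,y)
    return np.array([ox,oy,.055]),np.c_[x,y,n]
E
python3 - <<'E'
from rk import *
from scipy.optimize import least_squares
im=cv2.imread('pics/w1.png'); cal=ctrl.calibration('wrist'); hsv=cv2.cvtColor(im,cv2.COLOR_BGR2HSV)
b=cv2.inRange(hsv,(100,150,60),(130,255,255)); b[:165]=0;b[195:]=0
n,l,s,c=cv2.connectedComponentsWithStats(b); i=1+np.argmax(s[1:,4]); print(s[i],c[i])
m=l==i; cs=np.where(m.any(0))[0]; L,Rr=cs[0]+8,cs[-1]-8
rm=lambda q:np.argwhere(m[:,q])[:,0].mean()
pl=onz(cal,(rm(L),L),.0620); pr=onz(cal,(rm(Rr),Rr),.0620)
ends=[onz(cal,(rm(L),cs[0]-.5),.062),onz(cal,(rm(Rr),cs[-1]+.5),.062)]
yaw=np.degrees(np.arctan2(*(pl-pr)[1::-1])); print('ledge',pl,pr,yaw,np.linalg.norm(ends[0]-ends[1]),(ends[0]+ends[1])/2)
# green: plate outline
g=cv2.inRange(hsv,(50,90,30),(90,255,255)); g[:165]=0;g[300:]=0
ya=yaw+90 if yaw<0 else yaw-90
mid=(ends[0]+ends[1])/2; a=np.radians(ya); o=mid[:2]+.00785*np.array([np.cos(a),np.sin(a)])
O,F=frame(*o,ya); print('O',O,'yaw',ya)
P=np.array([F.T@(onplane(cal,p,O+F[:,2]*.007,F[:,2])-O) for p in np.argwhere(g)]); 
print('green',cv2.minAreaRect(P[:,:2].astype(np.float32)*1000))
np.save('rack.npy',[*o,ya])
E
```

```text
[ 126  174  286    9 1990] [270.04422111 177.91356784]
ledge [ 0.5411923  -0.01390185  0.062     ] [0.57498181 0.26120891 0.062     ] -97.00208429380577 0.29511941353917154 [0.55802636 0.12360619 0.062     ]
O [0.56581781 0.12264923 0.055     ] yaw -7.0020842938057655
green ((41.45741653442383, 90.80450439453125), (77.3607406616211, 31.138628005981445), 0.5074738264083862)
```

Call:
send_rows:
  increments:
    - [[0.1,0.35,-0.2,0],[0.1,0.35,-0.4,0],[0.1,0.35,-0.4,0],[0.1,0.35,-0.4,0]]

```text
clock: 5.5
tool_pos: [0.599, 0.1989, 0.1477]
orientation: [-180.0, 0.1, 172.8]
force: [-0.3, -0.7, 0.7]
opening: 0.0393
gripper_force: 0.0
```

Call:
send_rows:
  increments:
    - [[0.017,0.055,-0.1,0],[0.017,0.055,-0.2,0],[0.017,0.055,-0.28,0],[0.017,0.055,-0.31,0],[0.017,0.055,-0.328,0],[0.017,0.055,-0.328,0]]

```text
clock: 6.25
tool_pos: [0.602, 0.2106, 0.0813]
orientation: [180.0, 0.0, 172.9]
force: [-0.2, 0.2, 0.5]
opening: 0.0392
gripper_force: 0.0
```

Call:
send_rows:
  increments:
    - [[0,0,0,0],[0,0,0,0],[0,0,0,0],[0,0,0,0],[0,0,0,0]]
  jaw: 0

```text
clock: 6.88
tool_pos: [0.6018, 0.2107, 0.0811]
orientation: [180.0, 0.0, 172.9]
force: [-0.5, 1.1, 1.2]
opening: 0.0097
gripper_force: 30.0
```

Call:
send_rows:
  increments:
    - [[0,0,0.15,0],[0,0,0.4,0],[-0.1,-0.1,0.5,0.12],[-0.4,-0.4,0.5,0.24],[-0.6,-0.6,0.5,0.36],[-0.785,-0.84,0.5,0.48],[-0.785,-0.84,0.5,0.6],[-0.785,-0.84,0.5,0.72],[-0.785,-0.84,0.5,0.84],[-0.785,-0.84,0.5,0.95]]

```text
clock: 8.12
tool_pos: [0.4446, 0.0424, 0.1811]
orientation: [-180.0, 0.0, -105.2]
force: [-0.2, -0.2, -0.2]
opening: 0.0096
gripper_force: 30.0
```

Call:
send_rows:
  increments:
    - [[0,0,-0.1,0.12],[0,0,-0.2,0.234],[0,0,-0.3,0.234],[0,0,-0.4,0.234],[0,0,-0.4,0.234],[0,0,-0.4,0.234]]

```text
clock: 8.88
tool_pos: [0.4452, 0.0427, 0.1017]
orientation: [-180.0, 0.0, -85.4]
force: [0.7, 0.2, -0.2]
opening: 0.0102
gripper_force: 30.0
```

Call:
send_rows:
  increments:
    - [[0,0,-0.1,0],[0,0,-0.2,0],[0,0,-0.3,0],[0,0,-0.33,0],[0,0,-0.35,0],[0,0,-0.37,0],[0,0,-0.39,0],[0,0,-0.4,0],[0,0,-0.4,0]]

```text
clock: 10.0
tool_pos: [0.4472, 0.0446, 0.0233]
orientation: [-179.7, 0.1, -85.3]
force: [-5.5, 7.2, 19.8]
opening: 0.0099
gripper_force: 30.0
```

Call:
send_rows:
  increments:
    - [[0,0,0,0],[0,0,0,0],[0,0,0.1,0],[0,0,0.3,0],[0,0,0.6,0],[0,0,0.8,0],[0,0,0.8,0]]
  jaw: 0.4

```text
clock: 10.88
tool_pos: [0.4465, 0.0432, 0.1841]
orientation: [-179.7, 0.1, -85.4]
force: [0.6, -0.2, -0.0]
opening: 0.0353
gripper_force: 0.0
```

```bash
python3 top.py | grep -v wet; python3 - <<'E'
from h import *
im=cv2.imread('pics/top1.png'); cv2.imwrite('pics/crop2.png',cv2.resize(im[160:310,140:440],None,fx=2.6,fy=2.6,interpolation=cv2.INTER_CUBIC))
E
```

```text
10.925
[array([ 416., -254.,    0.]), array([ 564., -155.,    0.]), array([ 487., -394.,    0.]), array([ 599., -311.,    0.]), array([ 438., -161.,    0.]), array([449.,  52.,   0.])]
ledge [560.1 124.3 294.7   8.7  83.2] 141
tray 0.86 (array([448.9,   6.2, 114.7,  62.1,   5.2]), 937)
dish 0.74 (array([ 735.9, -296.9,   87.1,   87.1,  -44.8]), 891)
oil 0.64 (array([ 7.603e+02, -1.153e+02,  4.450e+01,  3.200e+01,  4.000e-01]), 165)
stain 0.89 (array([775.5, 159.7,  82.6,  49.1,  28.4]), 456)
[('tray', array([439.,  44.,   0.]), 0.86), ('dry', array([440.,  51.,  72.]), 0.39), ('rack', array([556., 122.,  55.]), 0.85), ('oil', array([ 757., -115.,    0.]), 0.68), ('stain', array([777., 151.,   0.]), 0.59)]Traceback (most recent call last):
  File "top.py", line 27, in <module>
    print('key',rect(red,lambda p:onz(cal,p,.084)))
                ~~~~^^^^^^^^^^^^^^^^^^^^^^^^^^^^^^
  File "top.py", line 7, in rect
    (cx,cy),(w,h),a=cv2.minAreaRect(P[:,:2].astype(np.float32)*1000)
                                    ~^^^^^^
IndexError: too many indices for array: array is 1-dimensional, but 2 were indexed
```

View pics/crop2.png

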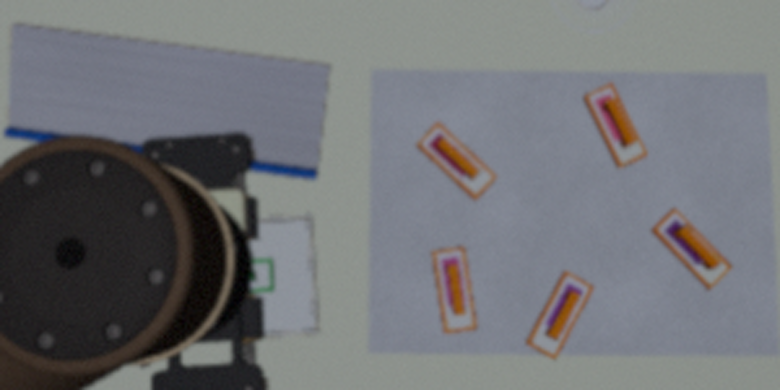

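```bash
python3 - <<'E'
from top import *
print(ctrl.get_obs()['clock']); wets()
E
```

```text
11.575
wet 0.89 [ 437.7 -156.6   77.5   31.8   10.5] 378
wet 0.77 [ 413.8 -259.9   80.4   32.4  -29.1] 399
wet 0.71 [ 600.1 -317.4   79.6   34.9   27.6] 397
wet 0.68 [773.2 159.5  80.9  48.8  28.4] 457
wet 0.63 [ 561.3 -159.4   76.1   32.9   45.2] 379
wet 0.56 [ 479.2 -389.5   80.2   31.8   41.2] 385
```

Call:
send_rows:
  increments:
    - [[0,-0.1,0.1,-0.12],[0,-0.3,0.1,-0.24],[0,-0.5,0,-0.36],[-0.04,-0.7,0,-0.48],[-0.04,-0.85,0,-0.6],[-0.04,-1,0,-0.72],[-0.04,-1,-0.2,-0.84],[-0.04,-1,-0.4,-0.94],[-0.04,-1,-0.5,-0.978],[-0.04,-1,-0.5,-0.978]]

```text
clock: 12.88
tool_pos: [0.4356, -0.1575, 0.0797]
orientation: [180.0, -0.2, -169.4]
force: [0.1, 0.4, 1.2]
opening: 0.035
gripper_force: 0.0
```

```bash
cat > w.py <<'E'
from h import *
im=save('wrist','wr'); o=ctrl.get_obs(); cal=ctrl.calibration('wrist')
print(o['tool_pos'].round(4),o['orientation'].round(1))
for d in ctrl.trace('wet','wrist'):
    if d['conf']<.3: continue
    m=np.argwhere(d['mask']); P=np.array([onz(cal,p,.007) for p in m])
    (cx,cy),(w,h),a=cv2.minAreaRect(P[:,:2].astype(np.float32)*1000)
    if w<h: w,h,a=h,w,a+90
    print(round(d['conf'],2),np.round([cx,cy,w,h,(a+90)%180-90],1),d['bbox'])
E
python3 w.py
```

```text
[ 0.4367 -0.1575  0.0809] [-1.800e+02 -1.000e-01 -1.694e+02]
0.96 [ 486.7 -364.1   50.9   33.2   -5.6] [1.0, 202.6, 39.5, 261.5]
0.9 [ 435.7 -158.6   80.7   31.6    9.1] [261.9, 172.2, 300.4, 275.9]
0.89 [ 413.1 -258.9   80.2   33.2  -29.2] [105.8, 116.1, 200.8, 220.8]
0.72 [ 548.3 -161.5   45.8   32.7  -79. ] [226.2, 327.9, 277.2, 356.9]
```

View pics/wr.png

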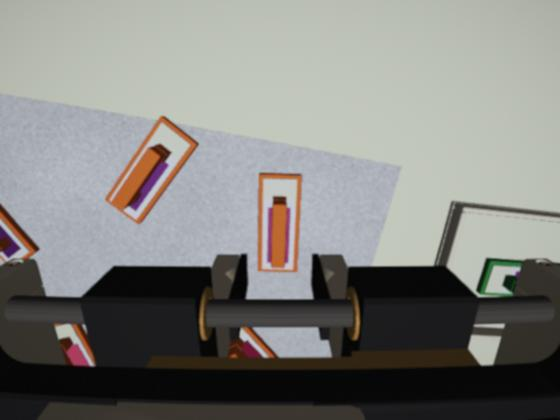

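Call:
send_rows:
  increments:
    - [[0,-0.005,-0.15,-0.017],[0,-0.005,-0.28,-0.017],[0,-0.005,-0.33,-0.017],[0,-0.005,-0.338,-0.017],[0,-0.005,-0.338,-0.017]]

```text
clock: 13.6
tool_pos: [0.4376, -0.1584, 0.0143]
orientation: [-180.0, 0.1, -170.9]
force: [-0.0, 0.5, 0.2]
opening: 0.0348
gripper_force: 0.0
```

Call:
send_rows:
  increments:
    - [[0,0,0,0],[0,0,0,0],[0,0,0,0],[0,0,0,0],[0,0,0,0]]
  jaw: 0

```text
clock: 14.22
tool_pos: [0.4369, -0.1584, 0.0135]
orientation: [-180.0, 0.0, -170.9]
force: [-0.7, 1.9, 4.2]
opening: 0.0098
gripper_force: 30.0
```

Call:
send_rows:
  increments:
    - [[0,0,0.2,0],[0,0,0.5,0],[0.1,0.2,0.7,-0.1],[0.2,0.5,0.8,-0.187],[0.3,0.8,0.8,-0.187],[0.4,1,0.8,-0.187]]

```text
clock: 14.98
tool_pos: [0.5171, 0.0438, 0.1738]
orientation: [180.0, 0.0, 173.1]
force: [0.5, -0.3, -1.5]
opening: 0.0099
gripper_force: 30.0
```

Call:
send_rows:
  increments:
    - [[0.15,0.3,0,0],[0.3,0.6,0,0],[0.45,0.85,0,0],[0.5,0.97,0,0],[0.5,0.97,-0.05,0],[0.5,0.97,-0.1,0]]

```text
clock: 15.72
tool_pos: [0.616, 0.235, 0.152]
orientation: [-179.9, -0.1, 173.0]
force: [-1.1, 0.3, -0.2]
opening: 0.0098
gripper_force: 30.0
```

Call:
send_rows:
  increments:
    - [[-0.02,-0.026,-0.15,0],[-0.02,-0.026,-0.23,0],[-0.02,-0.026,-0.25,0],[-0.02,-0.026,-0.27,0],[-0.02,-0.026,-0.29,0],[-0.02,-0.026,-0.31,0],[-0.02,-0.026,-0.33,0],[-0.02,-0.026,-0.335,0],[-0.02,-0.026,-0.335,0]]

```text
clock: 16.85
tool_pos: [0.6103, 0.2299, 0.0875]
orientation: [-179.9, -0.2, 173.0]
force: [-14.0, 0.4, 8.4]
opening: 0.01
gripper_force: 30.0
```

Call:
send_rows:
  increments:
    - [[0,0,-0.01,0],[-0.012,0.001,-0.015,0],[-0.024,0.003,-0.02,0],[-0.036,0.005,-0.025,0],[-0.046,0.006,-0.028,0],[-0.05,0.006,-0.028,0]]

```text
clock: 17.6
tool_pos: [0.6091, 0.2314, 0.0859]
orientation: [179.8, 0.7, 173.1]
force: [14.4, -9.9, 8.5]
opening: 0.0098
gripper_force: 30.0
```

Call:
send_rows:
  increments:
    - [[0,0,0,0],[0,0,0,0],[0,0,0.1,0],[0,0,0.3,0],[0,0,0.5,0],[0,0,0.5,0]]
  jaw: 0.38

```text
clock: 18.35
tool_pos: [0.6043, 0.2329, 0.1847]
orientation: [179.8, 0.3, 173.1]
force: [0.2, 0.4, -0.1]
opening: 0.0334
gripper_force: 0.0
```

```bash
cat > chk.py <<'E'
from rk import *
def chk():
    save('wrist','wr'); cal=ctrl.calibration('wrist'); O,F=frame(*np.load('rack.npy'))
    print(ctrl.get_obs()['tool_pos'].round(4))
    for d in ctrl.trace('wet','wrist'):
        if d['conf']<.3: continue
        P=np.array([F.T@(onplane(cal,p,O+F[:,2]*.007,F[:,2])-O) for p in np.argwhere(d['mask'])])*1000
        (cx,cy),(w,h),a=cv2.minAreaRect(P[:,:2].astype(np.float32))
        if w<h: w,h,a=h,w,a+90
        print(round(d['conf'],2),np.round([cx,cy,w,h,(a+90)%180-90],1),'xmin',P[:,0].min().round(1))
if __name__=='__main__': chk()
E
python3 chk.py
```

```text
[0.6032 0.2324 0.1824]
0.59 [ 36.3 111.9  77.6  31.7   0. ] xmin -2.5
0.33 [139.1  78.5  24.4   8.9 -12.3] xmin 127.7
```

View pics/wr.png

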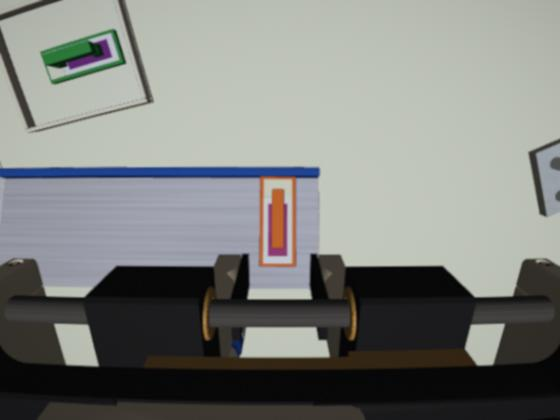

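Call:
send_rows:
  increments:
    - [[-0.05,-0.3,0,0],[-0.1,-0.6,0,0],[-0.2,-0.9,0,0],[-0.3,-1,0,0]]

```text
clock: 18.95
tool_pos: [0.5408, 0.0288, 0.1793]
orientation: [-179.9, -0.2, 172.9]
force: [-0.7, 0.3, 0.4]
opening: 0.0334
gripper_force: 0.0
```

Call:
send_rows:
  increments:
    - [[-0.1,-0.3,0,0],[-0.2,-0.6,0,-0.1],[-0.3,-0.9,0,-0.2],[-0.35,-1,0,-0.255]]

```text
clock: 19.45
tool_pos: [0.4705, -0.1706, 0.1795]
orientation: [-179.9, -0.1, 150.8]
force: [0.5, 0.5, -0.4]
opening: 0.0334
gripper_force: 0.0
```

Call:
send_rows:
  increments:
    - [[-0.1,-0.3,-0.1,0],[-0.3,-0.5,-0.3,0],[-0.3,-0.5,-0.5,0],[-0.3,-0.5,-0.5,0]]

```text
clock: 19.95
tool_pos: [0.4089, -0.2681, 0.0774]
orientation: [-179.9, -0.5, 151.0]
force: [-0.2, -0.0, 1.5]
opening: 0.033
gripper_force: 0.0
```

```bash
python3 w.py
```

```text
[ 0.4114 -0.2683  0.0797] [-179.9   -0.2  151.1]
0.95 [ 586.2 -156.9   30.6   15.1   58.6] [471.5, 322.7, 502.5, 338.4]
0.68 [ 414.6 -260.3   80.2   31.6  -29.4] [270.4, 174.6, 316.3, 274.9]
0.51 [ 495.5 -359.    16.3   12.7  -43.2] [230.0, 343.5, 243.7, 354.0]
```

Call:
send_rows:
  increments:
    - [[0.016,0.04,-0.1,0],[0.016,0.04,-0.25,0],[0.016,0.04,-0.32,0],[0.016,0.04,-0.333,0],[0.016,0.04,-0.333,0]]

```text
clock: 20.68
tool_pos: [0.4168, -0.2605, 0.015]
orientation: [180.0, 0.1, 151.1]
force: [-0.4, -0.0, 0.5]
opening: 0.0334
gripper_force: 0.0
```

Call:
send_rows:
  increments:
    - [[0,0,0,0],[0,0,0,0],[0,0,0,0],[0,0,0,0],[0,0,0,0]]
  jaw: 0

```text
clock: 21.3
tool_pos: [0.4161, -0.2606, 0.0145]
orientation: [180.0, 0.0, 151.1]
force: [-0.5, 0.6, 6.1]
opening: 0.0096
gripper_force: 30.0
```

Call:
send_rows:
  increments:
    - [[0,0,0.2,0],[0,0,0.5,0],[0.1,0.2,0.7,0.1],[0.2,0.5,0.8,0.2],[0.3,0.8,0.8,0.255],[0.4,1,0.8,0.255]]

```text
clock: 22.05
tool_pos: [0.4962, -0.0582, 0.1747]
orientation: [180.0, 0.1, 173.1]
force: [0.7, -1.2, -0.5]
opening: 0.0094
gripper_force: 30.0
```

Call:
send_rows:
  increments:
    - [[0.1,0.3,0,0],[0.2,0.6,0,0],[0.35,0.9,0,0],[0.4,1,-0.05,0]]

```text
clock: 22.55
tool_pos: [0.5772, 0.1426, 0.164]
orientation: [180.0, 0.1, 173.2]
force: [-0.7, -0.4, -0.7]
opening: 0.0096
gripper_force: 30.0
```

Call:
send_rows:
  increments:
    - [[0.14,0.16,-0.1,0],[0.14,0.16,-0.15,0],[0.14,0.16,-0.15,0],[0.14,0.16,-0.15,0]]

```text
clock: 23.05
tool_pos: [0.6037, 0.1707, 0.1347]
orientation: [180.0, 0.0, 173.0]
force: [0.1, -0.5, -0.8]
opening: 0.0096
gripper_force: 30.0
```

Call:
send_rows:
  increments:
    - [[0.02,0.018,-0.08,0],[0.02,0.018,-0.14,0],[0.02,0.018,-0.16,0],[0.02,0.018,-0.18,0],[0.02,0.018,-0.2,0],[0.02,0.018,-0.22,0],[0.02,0.018,-0.24,0],[0.02,0.018,-0.245,0],[0.02,0.018,-0.245,0]]

```text
clock: 24.18
tool_pos: [0.6053, 0.1749, 0.0863]
orientation: [-179.9, -0.2, 173.0]
force: [-14.8, 3.3, 17.5]
opening: 0.0099
gripper_force: 30.0
```

Call:
send_rows:
  increments:
    - [[0,0,-0.01,0],[-0.012,0.001,-0.015,0],[-0.024,0.003,-0.02,0],[-0.036,0.005,-0.025,0],[-0.05,0.006,-0.03,0],[-0.06,0.007,-0.034,0],[-0.06,0.007,-0.034,0]]

```text
clock: 25.05
tool_pos: [0.6051, 0.1763, 0.0851]
orientation: [179.8, 1.0, 173.2]
force: [19.2, -14.6, 19.4]
opening: 0.0094
gripper_force: 30.0
```

Call:
send_rows:
  increments:
    - [[0,0,0,0],[0,0,0,0],[0,0,0.1,0],[0,0,0.3,0],[0,0,0.5,0],[0,0,0.5,0]]
  jaw: 0.38

```text
clock: 25.8
tool_pos: [0.5971, 0.1776, 0.1813]
orientation: [179.8, 0.2, 173.1]
force: [0.5, 0.7, -1.1]
opening: 0.0334
gripper_force: 0.0
```

```bash
python3 chk.py; python3 - <<'E'
from top import *
wets()
E
```

```text
[0.596  0.1772 0.1792]
0.71 [36.9 56.1 79.5 32.8 -0.3] xmin -2.8
0.64 [ 3.570e+01  1.105e+02  7.530e+01  3.210e+01 -1.000e-01] xmin -2.0
0.62 [  25.7 -186.7   30.6   19.     6.6] xmin 11.6
0.5 [136.5  50.1  35.6  24.3 -89.9] xmin 124.3
wet 0.87 [ 560.6 -160.    77.8   32.9   45.1] 375
wet 0.85 [ 599.8 -316.8   77.3   33.4   27.4] 373
wet 0.67 [ 479.1 -389.5   79.3   35.    44.5] 396
wet 0.54 [595.4 252.6  36.9  16.6  83.6] 80
wet 0.47 [587.1 193.9  34.5  18.4 -89.3] 74
wet 0.4 [ 738.5 -300.2   88.3   85.    -1.2] 870
```

Call:
send_rows:
  increments:
    - [[-0.05,-0.3,0,0.1],[-0.1,-0.6,0,0.2],[-0.1,-0.9,0,0.32],[-0.1,-1,0,0.44]]

```text
clock: 26.5
tool_pos: [0.5746, -0.0262, 0.1771]
orientation: [180.0, -0.1, -148.9]
force: [0.9, -0.1, -0.6]
opening: 0.0335
gripper_force: 0.0
```

Call:
send_rows:
  increments:
    - [[-0.05,-0.3,-0.1,0.1],[-0.08,-0.6,-0.3,0.165],[-0.08,-0.68,-0.5,0.165],[-0.08,-0.68,-0.5,0.165],[-0.08,-0.68,-0.5,0.165]]

```text
clock: 27.12
tool_pos: [0.5601, -0.1594, 0.0782]
orientation: [180.0, -0.1, -135.0]
force: [0.1, 0.1, 0.9]
opening: 0.0336
gripper_force: 0.0
```

```bash
python3 w.py
```

```text
[ 0.5608 -0.1589  0.0791] [-180.     0.  -134.9]
0.83 [ 561.  -161.6   80.8   32.6   46.9] [254.5, 172.2, 297.2, 271.4]
0.67 [ 599.2 -319.2   79.5   40.1   25. ] [46.8, 46.6, 117.1, 170.9]
```

Call:
send_rows:
  increments:
    - [[0,-0.013,-0.1,0.017],[0,-0.013,-0.25,0.017],[0,-0.013,-0.32,0.017],[0,-0.013,-0.33,0.017],[0,-0.013,-0.33,0.017]]

```text
clock: 27.85
tool_pos: [0.5608, -0.1618, 0.0133]
orientation: [-179.9, 0.0, -133.5]
force: [-0.4, -0.1, 0.5]
opening: 0.0334
gripper_force: 0.0
```

Call:
send_rows:
  increments:
    - [[0,0,0,0],[0,0,0,0],[0,0,0,0],[0,0,0,0],[0,0,0,0]]
  jaw: 0

```text
clock: 28.48
tool_pos: [0.5601, -0.1621, 0.0127]
orientation: [-180.0, 0.0, -133.5]
force: [-0.8, -0.1, 5.5]
opening: 0.0096
gripper_force: 30.0
```

Call:
send_rows:
  increments:
    - [[0,0,0.2,0],[0,0,0.5,0],[0.05,0.2,0.7,-0.12],[0.1,0.5,0.7,-0.24],[0.15,0.8,0.7,-0.36],[0.15,1,0.7,-0.48],[0.15,1,0.7,-0.6],[0.15,1,0.65,-0.625]]

```text
clock: 29.48
tool_pos: [0.5901, 0.0387, 0.1422]
orientation: [180.0, 0.0, 172.8]
force: [0.2, -0.2, -1.5]
opening: 0.0097
gripper_force: 30.0
```

Call:
send_rows:
  increments:
    - [[0.03,0.25,0,0],[0.055,0.398,0,0],[0.055,0.398,-0.08,0],[0.055,0.398,-0.16,0],[0.055,0.398,-0.2,0],[0.055,0.398,-0.22,0],[0.055,0.398,-0.24,0],[0.055,0.398,-0.26,0],[0.055,0.398,-0.28,0],[0.055,0.398,-0.285,0],[0.055,0.398,-0.285,0]]

```text
clock: 30.85
tool_pos: [0.5976, 0.1161, 0.0845]
orientation: [-179.9, -0.3, 172.7]
force: [-10.7, 1.9, 7.1]
opening: 0.0096
gripper_force: 30.0
```

Call:
send_rows:
  increments:
    - [[0,0,-0.01,0],[-0.012,0.001,-0.015,0],[-0.024,0.003,-0.02,0],[-0.036,0.005,-0.025,0],[-0.05,0.006,-0.03,0],[-0.06,0.007,-0.034,0],[-0.06,0.007,-0.034,0]]

```text
clock: 31.72
tool_pos: [0.5927, 0.1181, 0.0806]
orientation: [179.9, 0.4, 172.8]
force: [9.0, -5.1, 6.1]
opening: 0.0093
gripper_force: 30.0
```

Call:
send_rows:
  increments:
    - [[0,0,0,0],[0,0,0,0],[0,0,0.1,0],[0,0,0.3,0],[0,0,0.5,0],[0,0,0.5,0]]
  jaw: 0.38

```text
clock: 32.48
tool_pos: [0.5903, 0.1195, 0.1817]
orientation: [179.8, 0.3, 172.8]
force: [0.0, -0.1, -0.1]
opening: 0.0331
gripper_force: 0.0
```

```bash
python3 chk.py; python3 - <<'E'
from top import *
wets()
E
```

```text
[0.5892 0.1192 0.1796]
0.71 [ 36.2 109.2  76.9  34.5  -0.2] xmin -2.2
0.62 [36.4 54.9 75.6 31.5  0.4] xmin -1.3
0.62 [36.1 -2.8 78.8 32.1 -0.6] xmin -3.2
0.53 [-121.7  -79.3   79.1   40.4  -74.6] xmin -149.2
wet 0.91 [ 478.5 -390.1   81.3   35.    44.5] 435
wet 0.62 [591.7 258.   33.6  15.5  54.9] 51
wet 0.61 [573.5 130.7  28.9  10.4 -89.3] 49
wet 0.56 [ 600.  -317.1   79.6   35.3   27.4] 407
wet 0.53 [587.6 193.5  36.1  19.6  82.5] 100
```

Call:
send_rows:
  increments:
    - [[0,-0.3,0,0],[0,-0.6,0,0.1],[0,-0.9,0,0.2],[0,-1,0,0.25]]

```text
clock: 33.17
tool_pos: [0.5877, -0.084, 0.177]
orientation: [180.0, -0.2, -165.7]
force: [-0.4, 0.5, -0.8]
opening: 0.0335
gripper_force: 0.0
```

Call:
send_rows:
  increments:
    - [[0,-0.3,0,0.05],[0,-0.6,0,0.15],[0.03,-0.9,-0.1,0.15],[0.05,-1,-0.1,0.15]]

```text
clock: 33.67
tool_pos: [0.5968, -0.2837, 0.1549]
orientation: [179.8, -0.2, -153.0]
force: [-0.5, 1.2, 0.2]
opening: 0.0331
gripper_force: 0.0
```

Call:
send_rows:
  increments:
    - [[0,-0.18,-0.2,0],[0,-0.18,-0.4,0],[0,-0.18,-0.4,0],[0,-0.18,-0.4,0]]

```text
clock: 34.17
tool_pos: [0.5998, -0.3169, 0.0797]
orientation: [-179.9, 0.0, -152.8]
force: [0.1, 0.2, 1.9]
opening: 0.0332
gripper_force: 0.0
```

```bash
python3 w.py
```

```text
[ 0.6003 -0.3169  0.0805] [-1.799e+02  1.000e-01 -1.528e+02]
0.93 [ 487.9 -382.5   56.3   31.2   42.5] [233.7, 0.0, 302.6, 85.6]
0.85 [ 597.9 -319.7   80.7   32.5   25.3] [256.0, 167.4, 301.0, 268.4]
```

Call:
send_rows:
  increments:
    - [[-0.012,-0.014,-0.1,-0.017],[-0.012,-0.014,-0.25,-0.017],[-0.012,-0.014,-0.32,-0.017],[-0.012,-0.014,-0.337,-0.017],[-0.012,-0.014,-0.337,-0.017]]

```text
clock: 34.9
tool_pos: [0.5973, -0.3199, 0.0122]
orientation: [-179.9, 0.0, -154.3]
force: [0.8, -0.4, 0.2]
opening: 0.0332
gripper_force: 0.0
```

Call:
send_rows:
  increments:
    - [[0,0,0,0],[0,0,0,0],[0,0,0,0],[0,0,0,0],[0,0,0,0]]
  jaw: 0

```text
clock: 35.52
tool_pos: [0.5968, -0.32, 0.0115]
orientation: [-180.0, 0.0, -154.3]
force: [-0.2, 0.1, 3.3]
opening: 0.0094
gripper_force: 30.0
```

Call:
send_rows:
  increments:
    - [[0,0,0.2,0],[0,0,0.5,0],[0,0.2,0.7,-0.12],[0,0.5,0.7,-0.24],[0,0.8,0.7,-0.36],[0,1,0.7,-0.385],[0,1,0.65,-0.385]]

```text
clock: 36.4
tool_pos: [0.5971, -0.1171, 0.1419]
orientation: [180.0, 0.1, 172.8]
force: [-0.7, -0.6, -0.4]
opening: 0.0097
gripper_force: 30.0
```

Call:
send_rows:
  increments:
    - [[0,0.3,0,0],[0,0.6,0,0],[0,0.87,0,0],[0,0.87,0,0],[0,0.87,0,0]]

```text
clock: 37.02
tool_pos: [0.5962, 0.0537, 0.1406]
orientation: [-180.0, -0.1, 172.6]
force: [0.1, -0.3, -1.4]
opening: 0.0095
gripper_force: 30.0
```

Call:
send_rows:
  increments:
    - [[-0.01,0.04,-0.1,0],[-0.01,0.04,-0.18,0],[-0.01,0.04,-0.2,0],[-0.01,0.04,-0.22,0],[-0.01,0.04,-0.24,0],[-0.01,0.04,-0.26,0],[-0.01,0.04,-0.28,0],[-0.01,0.04,-0.285,0],[-0.01,0.04,-0.285,0]]

```text
clock: 38.15
tool_pos: [0.5917, 0.0608, 0.0839]
orientation: [-179.9, -0.3, 172.5]
force: [-11.5, 3.1, 8.4]
opening: 0.0096
gripper_force: 32.1
```

Call:
send_rows:
  increments:
    - [[0,0,-0.01,0],[-0.012,0.001,-0.015,0],[-0.024,0.003,-0.02,0],[-0.036,0.005,-0.025,0],[-0.05,0.006,-0.03,0],[-0.06,0.007,-0.034,0],[-0.06,0.007,-0.034,0]]

```text
clock: 39.02
tool_pos: [0.5856, 0.0629, 0.0792]
orientation: [179.9, 0.3, 172.6]
force: [5.2, -3.0, 6.3]
opening: 0.0097
gripper_force: 34.0
```

Call:
send_rows:
  increments:
    - [[0,0,0,0],[0,0,0,0],[0,0,0.1,0],[0,0,0.3,0],[0,0,0.5,0],[0,0,0.5,0]]
  jaw: 0.38

```text
clock: 39.78
tool_pos: [0.5844, 0.0634, 0.1808]
orientation: [179.9, 0.3, 172.6]
force: [-0.0, -0.1, -0.7]
opening: 0.0331
gripper_force: 0.0
```

```bash
python3 chk.py; python3 - <<'E'
from top import *
wets()
E
```

```text
[0.5832 0.0632 0.1787]
0.86 [36.7 53.7 77.5 34.2 -0.7] xmin -1.9
0.81 [35.4 -3.4 78.6 32.3 -0.3] xmin -3.9
0.75 [ 36.8 109.8  79.4  39.9  -0.4] xmin -2.8
0.62 [ 35.8 -57.7  78.3  32.5  -0.4] xmin -3.4
wet 0.75 [ 480.3 -389.6   81.3   36.8   44.5] 426
wet 0.63 [567.8  73.4  34.5  10.9  83.5] 58
wet 0.6 [588.7 192.5  35.2  18.9  79.5] 88
wet 0.51 [603.4 254.4  32.9  31.8   3.5] 114
```

Call:
send_rows:
  increments:
    - [[0,-0.3,0,0],[0,-0.6,0,0.1],[-0.1,-0.9,0,0.2],[-0.1,-1,0,0.3]]

```text
clock: 40.48
tool_pos: [0.5603, -0.1393, 0.176]
orientation: [180.0, -0.2, -161.5]
force: [0.3, 1.3, 0.7]
opening: 0.0337
gripper_force: 0.0
```

Call:
send_rows:
  increments:
    - [[-0.05,-0.3,0,0.1],[-0.1,-0.6,0,0.2],[-0.2,-0.9,-0.1,0.28],[-0.25,-1,-0.1,0.287]]

```text
clock: 40.98
tool_pos: [0.5098, -0.3386, 0.1542]
orientation: [179.7, -0.1, -137.0]
force: [-0.2, 0.6, 0.8]
opening: 0.0333
gripper_force: 0.0
```

Call:
send_rows:
  increments:
    - [[-0.17,-0.22,-0.1,0],[-0.17,-0.22,-0.3,0],[-0.17,-0.22,-0.4,0],[-0.17,-0.22,-0.4,0]]

```text
clock: 41.48
tool_pos: [0.4765, -0.38, 0.0746]
orientation: [179.7, -0.1, -137.0]
force: [0.6, 0.6, -0.5]
opening: 0.0332
gripper_force: 0.0
```

```bash
python3 w.py
```

```text
[ 0.4777 -0.3803  0.0762] [ 1.798e+02 -1.000e-01 -1.370e+02]
0.83 [ 477.8 -392.    80.2   32.3   43.6] [243.1, 165.5, 291.2, 265.9]
```

Call:
send_rows:
  increments:
    - [[0,-0.058,-0.1,0.007],[0,-0.058,-0.22,0.007],[0,-0.058,-0.3,0.007],[0,-0.058,-0.313,0.007],[0,-0.058,-0.313,0.007]]

```text
clock: 42.2
tool_pos: [0.4788, -0.3922, 0.0151]
orientation: [-180.0, -0.0, -136.3]
force: [0.2, -0.4, 0.5]
opening: 0.0335
gripper_force: 0.0
```

Call:
send_rows:
  increments:
    - [[0,0,0,0],[0,0,0,0],[0,0,0,0],[0,0,0,0],[0,0,0,0]]
  jaw: 0

```text
clock: 42.82
tool_pos: [0.4787, -0.3921, 0.0152]
orientation: [-180.0, 0.0, -136.3]
force: [-1.4, 2.8, 5.0]
opening: 0.0097
gripper_force: 30.0
```

Call:
send_rows:
  increments:
    - [[0,0,0.2,0],[0,0,0.5,0],[0.1,0.2,0.7,-0.12],[0.15,0.5,0.7,-0.24],[0.2,0.8,0.7,-0.36],[0.25,1,0.7,-0.48],[0.25,1,0.65,-0.57]]

```text
clock: 43.7
tool_pos: [0.5298, -0.1892, 0.1454]
orientation: [180.0, 0.1, 174.6]
force: [0.5, -1.0, -0.1]
opening: 0.0097
gripper_force: 30.0
```

Call:
send_rows:
  increments:
    - [[0.1,0.3,0,0],[0.2,0.6,0,0],[0.3,0.9,0,0],[0.32,0.95,0,0],[0.32,0.95,0,0]]

```text
clock: 44.32
tool_pos: [0.5924, -0.0012, 0.1442]
orientation: [-180.0, -0.1, 174.8]
force: [-0.4, 0.1, -1.2]
opening: 0.01
gripper_force: 30.0
```

Call:
send_rows:
  increments:
    - [[-0.028,0.016,-0.1,-0.022],[-0.028,0.016,-0.18,-0.022],[-0.028,0.016,-0.2,-0.022],[-0.028,0.016,-0.22,-0.022],[-0.028,0.016,-0.24,-0.022],[-0.028,0.016,-0.26,-0.022],[-0.028,0.016,-0.28,-0.022],[-0.028,0.016,-0.29,-0.022],[-0.028,0.016,-0.29,-0.022]]

```text
clock: 45.45
tool_pos: [0.5835, 0.0, 0.0863]
orientation: [-179.9, -0.3, 172.7]
force: [-11.5, 2.8, 6.3]
opening: 0.0095
gripper_force: 30.0
```

Call:
send_rows:
  increments:
    - [[0,0,-0.01,0],[-0.012,0.001,-0.015,0],[-0.024,0.003,-0.02,0],[-0.036,0.005,-0.025,0],[-0.05,0.006,-0.03,0],[-0.06,0.007,-0.034,0],[-0.06,0.007,-0.034,0]]

```text
clock: 46.32
tool_pos: [0.5803, 0.0018, 0.0836]
orientation: [179.9, 0.6, 172.9]
force: [6.6, -4.2, 10.4]
opening: 0.0095
gripper_force: 30.0
```

Call:
send_rows:
  increments:
    - [[0,0,0,0],[0,0,0,0],[0,0,0.1,0],[0,0,0.3,0],[0,0,0.5,0],[0,0,0.5,0]]
  jaw: 0.3

```text
clock: 47.08
tool_pos: [0.5765, 0.0028, 0.183]
orientation: [179.9, 0.3, 172.8]
force: [-0.0, 0.7, -1.1]
opening: 0.0265
gripper_force: 0.0
```

```bash
python3 chk.py
```

```text
[0.5753 0.0027 0.181 ]
0.85 [  35.3 -118.6   79.1   31.4    0.2] xmin -4.2
0.82 [36.7 54.9 78.5 40.8  0.4] xmin -2.6
0.8 [ 36.4 -59.3  77.5  31.9  -0.4] xmin -2.3
0.65 [ 36.2 111.6  76.5  47.9   0.5] xmin -2.1
0.57 [36.3 -5.2 79.1 34.7  0.1] xmin -3.2
```

View pics/wr.png

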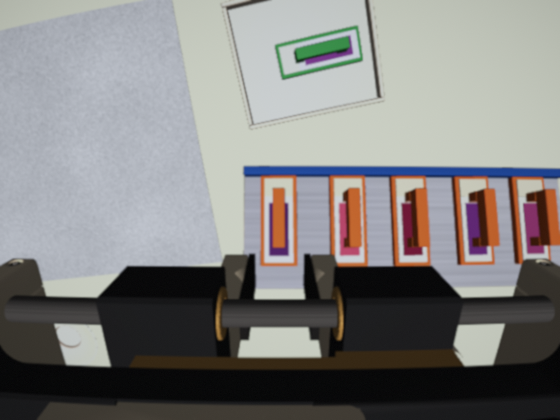

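Call:
send_rows:
  increments:
    - [[-0.1,0.3,0,0.12],[-0.2,0.6,0,0.24],[-0.4,0.8,0,0.36],[-0.5,1,0,0.48],[-0.6,1,0,0.6],[-0.7,1,0,0.72],[-0.7,1,0,0.84],[-0.7,1,0,0.96],[-0.7,1,0,1]]

```text
clock: 48.3
tool_pos: [0.4341, 0.2019, 0.1785]
orientation: [179.9, -0.1, -101.1]
force: [0.3, 0.0, -0.3]
opening: 0.0261
gripper_force: 0.0
```

Call:
send_rows:
  increments:
    - [[-0.1,0.1,0,0.12],[-0.2,0.2,0,0.24],[-0.3,0.26,0,0.36],[-0.32,0.26,0,0.48],[-0.32,0.26,0,0.6],[-0.32,0.26,0,0.72],[-0.32,0.26,0,0.84],[-0.32,0.26,0,0.96],[-0.32,0.26,0,1]]

```text
clock: 49.42
tool_pos: [0.3703, 0.2537, 0.1785]
orientation: [179.8, 0.1, -15.1]
force: [0.2, 0.3, -0.2]
opening: 0.0265
gripper_force: 0.0
```

Call:
send_rows:
  increments:
    - [[0,0,0,0.12],[0,0,0,0.24],[0,0,0,0.36],[0,0,0,0.48],[0,0,0,0.55],[0,0,0,0.55]]

```text
clock: 50.18
tool_pos: [0.3704, 0.2538, 0.1788]
orientation: [179.9, 0.1, 31.9]
force: [-0.1, 0.9, -0.4]
opening: 0.0264
gripper_force: 0.0
```

```bash
python3 - <<'E'
from h import *
save('wrist','k1'); o=ctrl.get_obs(); print(o['tool_pos'],o['orientation'],o['joint_pos'].round(1)); cal=ctrl.calibration('wrist')
print([(d['conf'],d['pixel'],onz(cal,d['pixel'],.074).round(4)) for d in ctrl.spot_point('key_grip','wrist')])
E
```

```text
[0.37055077 0.25394927 0.17897613] [1.79954243e+02 1.10295109e-01 3.17800612e+01] [ 59.7   1.2 -30.5  -0.  -58.5  62.1]
[(0.62, [202.7, 271.7], array([0.3739, 0.2631, 0.074 ]))]
```

View pics/k1.png

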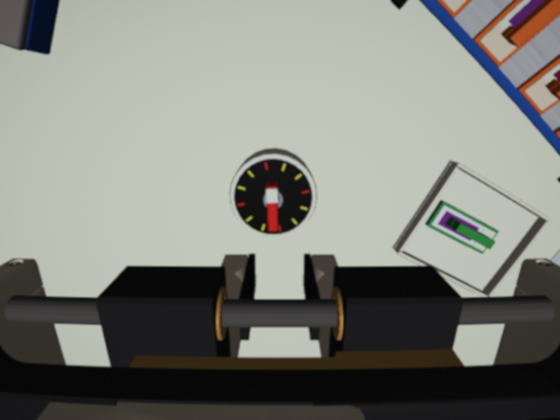

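```bash
python3 - <<'E'
from h import *
im=cv2.imread('pics/k1.png'); cal=ctrl.calibration('wrist'); hsv=cv2.cvtColor(im,cv2.COLOR_BGR2HSV)
r=(cv2.inRange(hsv,(0,140,100),(8,255,255))|cv2.inRange(hsv,(172,140,100),(180,255,255))); r[:175]=0;r[240:]=0;r[:,255:]&=255;r[:,:258]=0;r[:,290:]=0
n,l,s,c=cv2.connectedComponentsWithStats(r); i=1+np.argmax(s[1:,4]); print(s[i])
P=np.array([onz(cal,p,.084) for p in np.argwhere(l==i)])[:,:2]*1000
print(cv2.minAreaRect(P.astype(np.float32)))
dk=cv2.inRange(hsv,(0,0,0),(180,255,60)); dk[:150]=0;dk[245:]=0;dk[:,:225]=0;dk[:,325:]=0
print([ (q,onz(cal,q,.046).round(4)) for q in [(197,273)]])
P=np.array([onz(cal,p,.046) for p in np.argwhere((dk>0)|(l==i)) if p[0]>158 and p[0]<236])[:,:2]*1000
print(cv2.minEnclosingCircle(P.astype(np.float32)))
cv2.imwrite('pics/k1c.png',cv2.resize(im[140:250,220:330],None,fx=5,fy=5,interpolation=cv2.INTER_CUBIC))
E
```

```text
[267 204  14  28 304]
((366.088623046875, 256.78900146484375), (24.349586486816406, 10.248772621154785), 36.01626968383789)
[((197, 273), array([0.3721, 0.2614, 0.046 ]))]
((371.6434326171875, 261.3695983886719), 35.52887725830078)
```

View pics/k1c.png

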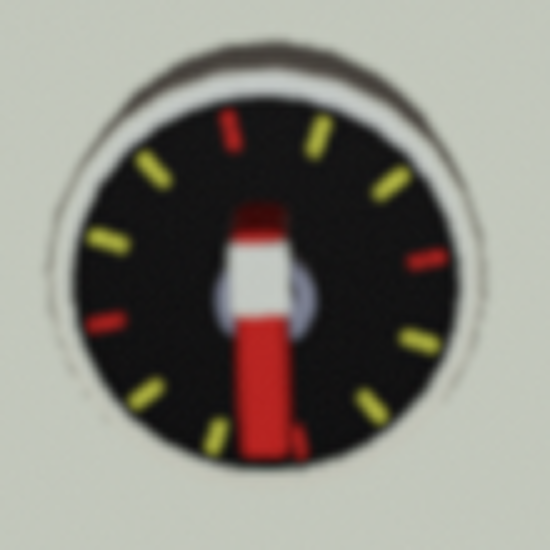

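Call:
send_rows:
  increments:
    - [[0.007,0.037,0,0.037],[0.007,0.037,-0.2,0.037],[0.007,0.037,-0.4,0.037],[0.007,0.037,-0.55,0.037],[0.007,0.037,-0.605,0.037],[0.007,0.037,-0.605,0.037]]

```text
clock: 51.02
tool_pos: [0.3723, 0.2617, 0.0587]
orientation: [180.0, 0.1, 35.1]
force: [0.8, 0.8, -0.4]
opening: 0.026
gripper_force: 0.0
```

Call:
send_rows:
  increments:
    - [[0,0,0,0],[0,0,0,0],[0,0,0,0],[0,0,0,0]]
  jaw: 0

```text
clock: 51.52
tool_pos: [0.3728, 0.2624, 0.0599]
orientation: [-180.0, -0.1, 35.1]
force: [0.2, -1.8, 6.6]
opening: 0.009
gripper_force: 32.2
```

Call:
send_rows:
  increments:
    - [[0,0,0,-0.1],[0,0,0,-0.2],[0,0,0,-0.3],[0,0,0,-0.4],[0,0,0,-0.5],[0,0,0,-0.6],[0,0,0,-0.7],[0,0,0,-0.8],[0,0,0,-0.9],[0,0,0,-1],[0,0,0,-1]]

```text
clock: 52.9
tool_pos: [0.3725, 0.2604, 0.0599]
orientation: [179.9, -0.1, -50.9]
force: [1.3, -9.1, 12.7]
opening: 0.0088
gripper_force: 32.2
```

```bash
python3 -c "
from h import *
o=ctrl.get_obs(); print(o['joint_pos'].round(1),o['force'].round(2),o['moment'].round(3),o['opening'])"
```

```text
[ 60.   10.6 -38.8   0.1 -40.6 -21. ] [ 1.28 -9.13 12.69] [-3.105 -0.37  -0.085] 0.00881387622131818
```

Call:
send_rows:
  increments:
    - [[0,0,0,-0.1],[0,0,0,-0.2],[0,0,0,-0.3],[0,0,0,-0.4],[0,0,0,-0.5],[0,0,0,-0.6],[0,0,0,-0.7],[0,0,0,-0.8],[0,0,0,-0.9],[0,0,0,-1],[0,0,0,-1]]

```text
clock: 54.28
tool_pos: [0.3706, 0.2605, 0.0598]
orientation: [180.0, -0.2, -136.9]
force: [-14.5, -3.8, 23.3]
opening: 0.009
gripper_force: 32.3
```

Call:
send_rows:
  increments:
    - [[0,0,0,-0.1],[0,0,0,-0.2],[0,0,0,-0.3],[0,0,0,-0.4],[0,0,0,-0.5],[0,0,0,-0.6],[0,0,0,-0.65],[0,0,0,-0.65]]

```text
clock: 55.28
tool_pos: [0.3704, 0.2618, 0.0599]
orientation: [-180.0, -0.1, 167.3]
force: [-19.3, 1.9, 21.4]
opening: 0.0087
gripper_force: 32.3
```

```bash
python3 -c "
from h import *
o=ctrl.get_obs(); print(o['joint_pos'].round(1),o['force'].round(2),o['moment'].round(3),o['opening'])"
```

```text
[  60.2   10.6  -38.8   -0.2  -40.7 -162.8] [-19.26   1.91  21.37] [ 0.531  7.262 -0.023] 0.008656544300866351
```

Call:
send_rows:
  increments:
    - [[0,0,0,0],[0,0,0,0],[0,0,0.15,0],[0,0,0.3,0],[0,0,0.4,0.12],[0,0,0.4,0.24],[0,0,0.4,0.36],[0,0,0.4,0.48],[0,0,0.4,0.6],[0,0,0.4,0.72],[0,0,0.4,0.84],[0,0,0.4,0.95]]
  jaw: 0.3

```text
clock: 56.78
tool_pos: [0.3724, 0.2617, 0.1388]
orientation: [180.0, -0.0, -110.7]
force: [0.1, -1.2, -0.5]
opening: 0.0265
gripper_force: 0.0
```

Call:
send_rows:
  increments:
    - [[0,0,0,0.12],[0,0,0,0.24],[0,0,0,0.36],[0,0,0,0.48],[0,0,0,0.6],[0,0,0,0.72],[0,0,0,0.84],[0,0,0,0.95],[0,0,0,0.95]]

```text
clock: 57.9
tool_pos: [0.3724, 0.2618, 0.1388]
orientation: [180.0, 0.0, -29.4]
force: [-0.5, -0.6, -0.1]
opening: 0.026
gripper_force: 0.0
```

```bash
cat > k.py <<'E'
from h import *
im=save('wrist','k2')[:,:,::-1].copy(); cal=ctrl.calibration('wrist'); o=ctrl.get_obs(); print(o['tool_pos'].round(4),o['orientation'].round(1))
hsv=cv2.cvtColor(im,cv2.COLOR_BGR2HSV)
r=(cv2.inRange(hsv,(0,140,100),(8,255,255))|cv2.inRange(hsv,(172,140,100),(180,255,255)))
P=np.array([onz(cal,p,.084) for p in np.argwhere(r>0)])
ok=np.linalg.norm(P[:,:2]-[.372,.2613],axis=1)<.023; P=P[ok][:,:2]*1000
print(len(P),cv2.minAreaRect(P.astype(np.float32)),'dir from axis',np.degrees(np.arctan2(*(P.mean(0)-[372,261.3])[::-1])))
rr,cc=map(int,proj(cal,[.372,.2613,.084])); cv2.imwrite('pics/k2c.png',cv2.resize(im[max(0,rr-70):rr+70,cc-80:cc+80],None,fx=4,fy=4,interpolation=cv2.INTER_CUBIC))
E
python3 k.py
```

```text
[0.3724 0.2618 0.1389] [180.    0.  -29.6]
433 ((374.5967712402344, 260.6488342285156), (14.935002326965332, 34.790855407714844), 59.742530822753906) dir from axis -19.280664867818103
```

View pics/k2c.png

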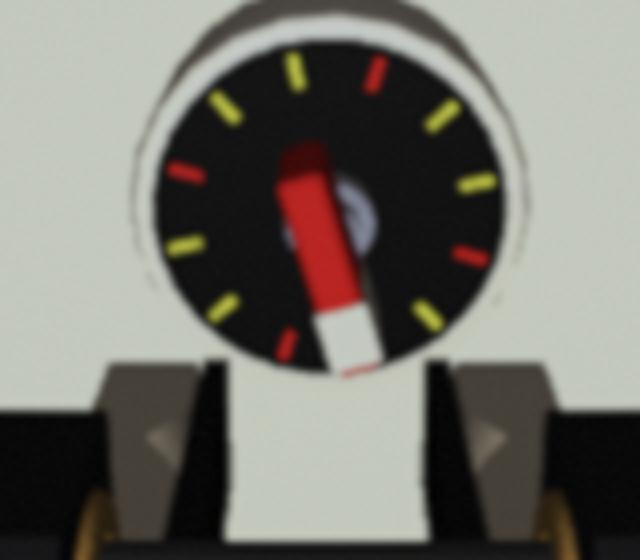

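Call:
send_rows:
  increments:
    - [[0,0,0,0.1],[0,0,0,0.197],[0,0,-0.2,0.197],[0,0,-0.35,0.197],[0,0,-0.395,0.197],[0,0,-0.395,0.197]]

```text
clock: 58.7
tool_pos: [0.3724, 0.2619, 0.06]
orientation: [179.9, 0.0, -12.5]
force: [-1.0, 1.5, 1.0]
opening: 0.0265
gripper_force: 0.0
```

Call:
send_rows:
  increments:
    - [[0,0,0,0],[0,0,0,0],[0,0,0,0],[0,0,0,0]]
  jaw: 0

```text
clock: 59.2
tool_pos: [0.3724, 0.2613, 0.0608]
orientation: [180.0, -0.0, -12.4]
force: [0.7, -4.5, 5.8]
opening: 0.0086
gripper_force: 30.0
```

Call:
send_rows:
  increments:
    - [[0,0,0,-0.1],[0,0,0,-0.2],[0,0,0,-0.3],[0,0,0,-0.4],[0,0,0,-0.5],[0,0,0,-0.6],[0,0,0,-0.7],[0,0,0,-0.8],[0,0,0,-0.9],[0,0,0,-1],[0,0,0,-1]]

```text
clock: 60.58
tool_pos: [0.3715, 0.2607, 0.0607]
orientation: [179.9, -0.1, -98.5]
force: [-7.0, -3.9, 11.7]
opening: 0.0088
gripper_force: 30.0
```

```bash
cat > m.py <<'E'
from h import *
from scipy.spatial.transform import Rotation
o=ctrl.get_obs(); print(o['joint_pos'][5].round(2),o['orientation'][2].round(2),o['force'].round(2),o['moment'].round(3),o['tau'].round(3)[5],o['opening'])
E
python3 m.py
```

```text
-68.54 -98.52 [-6.99 -3.92 11.71] [-1.517  2.473 -0.042] -0.957 0.008758337301213039
```

Call:
send_rows:
  increments:
    - [[0,0,0,-0.05],[0,0,0,-0.1],[0,0,0,-0.1]]

```text
clock: 60.95
tool_pos: [0.3714, 0.2607, 0.0607]
orientation: [180.0, -0.1, -107.0]
force: [-7.8, -4.1, 12.3]
opening: 0.0087
gripper_force: 30.0
```

```bash
python3 m.py
```

```text
-77.08 -107.05 [-7.8  -4.11 12.27] [-1.372  2.787 -0.036] -0.457 0.008651432101400226
```

Call:
send_rows:
  increments:
    - [[0,0,0,-0.05],[0,0,0,-0.1],[0,0,0,-0.1]]

```text
clock: 61.32
tool_pos: [0.3713, 0.2608, 0.0607]
orientation: [180.0, -0.1, -115.6]
force: [-8.6, -3.0, 12.6]
opening: 0.009
gripper_force: 30.0
```

```bash
python3 m.py
```

```text
-85.67 -115.64 [-8.56 -3.04 12.57] [-1.21   3.115 -0.047] -0.458 0.008987016547198565
```

Call:
send_rows:
  increments:
    - [[0,0,0,-0.05],[0,0,0,-0.1],[0,0,0,-0.1]]

```text
clock: 61.7
tool_pos: [0.3712, 0.2609, 0.0607]
orientation: [180.0, -0.1, -124.2]
force: [-9.4, -2.6, 12.8]
opening: 0.0093
gripper_force: 30.0
```

```bash
python3 m.py
```

```text
-94.27 -124.24 [-9.43 -2.61 12.76] [-1.094  3.499  0.007] -0.459 0.009292451105291807
```

Call:
send_rows:
  increments:
    - [[0,0,0,-0.05],[0,0,0,-0.1],[0,0,0,-0.1]]

```text
clock: 62.08
tool_pos: [0.3711, 0.2609, 0.0607]
orientation: [180.0, -0.1, -132.8]
force: [-10.3, -3.3, 13.3]
opening: 0.0089
gripper_force: 30.0
```

```bash
python3 m.py
```

```text
-102.86 -132.84 [-10.28  -3.28  13.31] [-0.971  3.774 -0.043] -0.46 0.008875918046089074
```

Call:
send_rows:
  increments:
    - [[0,0,0,-0.05],[0,0,0,-0.1],[0,0,0,-0.1]]

```text
clock: 62.45
tool_pos: [0.3712, 0.261, 0.0607]
orientation: [-180.0, -0.1, -141.4]
force: [-10.2, -3.0, 11.2]
opening: 0.0095
gripper_force: 31.5
```

```bash
python3 m.py
```

```text
-111.4 -141.35 [-10.2   -2.96  11.16] [-0.79   3.675  0.651] -1.168 0.00953045356117528
```

Call:
send_rows:
  increments:
    - [[0,0,0,-0.05],[0,0,0,-0.1],[0,0,0,-0.1]]

```text
clock: 62.82
tool_pos: [0.3716, 0.2615, 0.0607]
orientation: [-180.0, -0.0, -149.9]
force: [-8.0, -0.8, 8.6]
opening: 0.0116
gripper_force: 35.2
```

```bash
python3 m.py
```

```text
-119.99 -149.91 [-7.99 -0.84  8.6 ] [-0.536  2.582  0.838] -1.337 0.011630843669780521
```

Call:
send_rows:
  increments:
    - [[0,0,0,0],[0,0,0,0],[0,0,0,0],[0,0,0.2,0],[0,0,0.4,0],[0,0,0.6,0],[0,0,0.6,0]]
  jaw: 0.35

```text
clock: 63.7
tool_pos: [0.3736, 0.2636, 0.183]
orientation: [179.9, 0.3, -149.9]
force: [0.4, 0.0, -0.1]
opening: 0.0306
gripper_force: 0.0
```

```bash
python3 k.py
```

```text
[0.3728 0.2627 0.1812] [ 179.9    0.2 -149.9]
289 ((368.47314453125, 259.15045166015625), (37.804203033447266, 8.645317077636719), 43.69319152832031) dir from axis -141.592860049021
```

View pics/k2c.png

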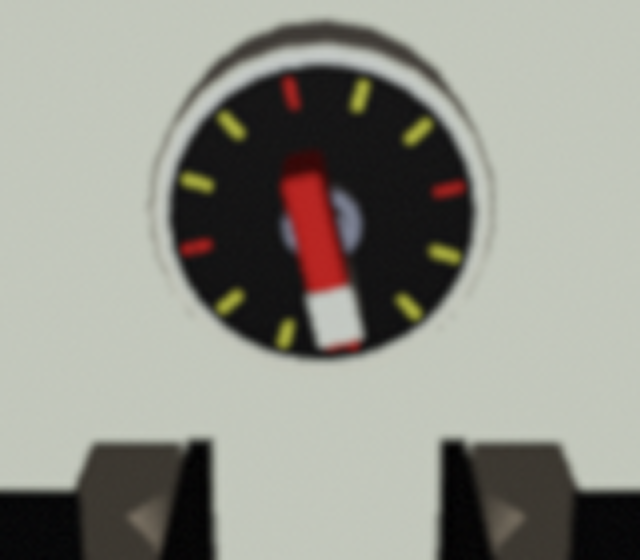

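```bash
python3 - <<'E'
from h import *
a=save('top','fin'); b=save('scene','fin2')
x=cv2.resize(a[110:320,120:400,::-1],(800,600)); cv2.imwrite('pics/finc.png',x)
E
```

```text
(no output)
```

View pics/finc.png

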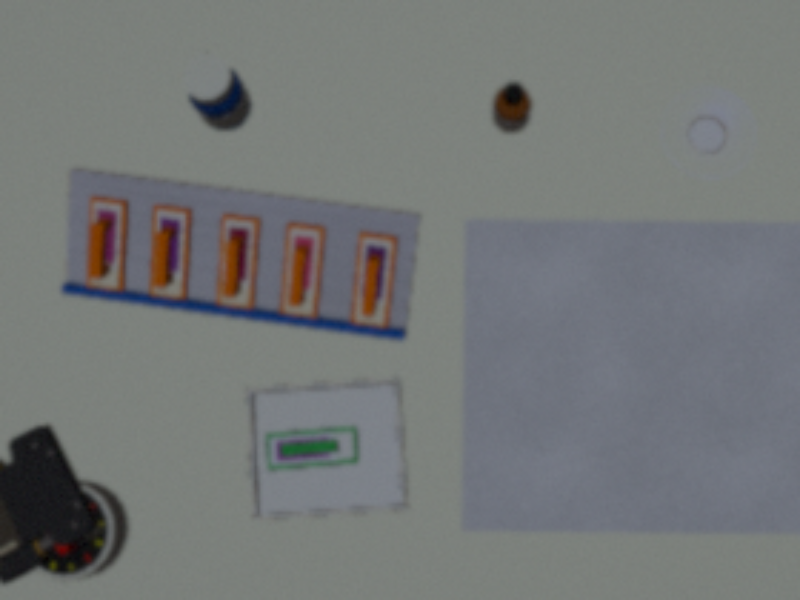

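All five orange carriers sit against the ledge, the green one lies flat in the tray, and the bystanders have not moved. The key is at its stop and the gripper is clear of everything.

```bash
python3 -c "
from plant import ctrl
print(ctrl.close_job())"
```

```text
the job is handed in; nothing more can be done
None
```

The job is handed in: the green carrier is flat in the tray, all five orange carriers are on the rack against the ledge, the key is wound to its stop (felt as a sharp rise in torque), and the gripper is open and clear of everything.

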